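Unhook the blue change plate from its lipped dock

ROBOT

A 7-joint arm with a two-finger parallel gripper is mounted at the origin on a cart in front of the work surface, level with it; the furniture and walls round the work are solid. World frame = base frame: x ahead of the robot, y to its left, z up, the work surface at z = 0. Lengths are in mm, angles in rad, forces in N, time in s.
With the tool pointing down it reaches from about 400 to 875 mm from the base axis. Payload 4.4 kg.
Tool frame: the origin (TCP) lies midway between the tips of the shut fingers; the grasp point (between the pads) lies 19 mm behind it; x points along the fingers, y is the direction in which the jaws open and shut, and the axes are right-handed (so a half turn about x gives the same grasp; the last joint's range is limited). The gripper opens to 85 mm and grips with 20 to 120 N. Pads are 22 mm wide; open, the fingers measure 114 mm over their backs; the gripper's body (76 mm by 85 mm) begins 54 mm behind the grasp point. The pads swing forward as they close: fully open they stand 13 mm farther back than shut.
Start: joints at [-1.173, 0.628, 0.038, 1.517, -0.027, 0.996, -0.02], TCP at [290.756, 581.36, 191.813] pointing down, gripper open.
Joint ranges: [-3.06, 3.06], [-0.37, 2.12], [-1.25, 1.32], [0.18, 2.47], [-1.1, 4.24], [0.23, 1.98], [-2.94, 2.94]. Speed limits (rad/s): [2.57, 2.57, 3.14, 3.14, 3.14, 3.14, 3.14].

INTERFACE

Orientations are given as [roll, pitch, yaw] about the fixed x, y, z axes, in that order (R = Rz(yaw) Ry(pitch) Rx(roll)).
In Python, from cell import ctrl gives the robot as it stands.
- The arm moves only by the tool arm_command, never from a script. Its argument "series" is a list of rows, each a list of 7 numbers: the opening, from 0 (shut) to 1 (fully open), then the shift along the world's x, y, z in cm, then the turn, a rotation vector about the world's x, y, z in degrees. In form: [[claw, x, y, z, rx, ry, rz], ...]. A call has 1 to 20 rows; each row shifts and turns the commanded pose from where the row before left it; what a row does not reach is not made up. A row lasts 1/12 s, in which the tool goes at most 41.7 mm and 7.16 degrees, less where a joint would pass 70% of its speed; a pose out of reach is approached as far as the arm can. A call with a gripper value outside its range is refused whole. The fingers move at their own pace and stop on an object; the grip force is fixed at half the most. Time passes only in rows, so rows that do not move let the fingers close. It gives the time, the measured TCP pose, the force and the opening at its end, in the units of the state.
- ctrl.read_state(): the state, without advancing time (a new reading comes with each control period).
- ctrl.get_image(name): name is "scene" or "top" or "wrist"; returns the picture (400x640x3 uint8, blue, green, red); there is no depth.
- ctrl.calibration(name): a dict with "fovy" (degrees; the focal length in pixels is half the picture's height over the tangent of half this angle, whatever the lens; pixels are square), "cx", "cy" (the principal point, pixels), "cam_to_world" (4x4, takes a point from camera to world coordinates); the wrist camera has in their place "T_tool_cam" (4x4, takes a point from camera to tool coordinates, whose origin is the TCP and whose axes are the tool frame's). Camera axes: x right, y up, looking along -z (the intrinsics and any distortion apply to the point x, -y, -z); pixel columns grow to the right and rows downward; lengths in mm; the calibration is good to about 2 mm. A picture is of the moment at which its call begins: read the wrist's pose just before it. calibration takes no time and is no camera call.
- ctrl.finish_job(): hands the job in, once; it reports no verdict.
Trained networks look in the newest picture that a camera, given by its name, has taken for a name from the list of things; names that differ only in an ending like _2 or _b are one class to them, and where a whole thing is asked for, a point or a joint stands for the part that bears it (a point fixed in the world has none). Each returns a list of dicts, best first, with "conf" (0 to 1); they miss things now and then, are a little off and sometimes report something else, mostly with a low value. They report only what shows in the picture. A call takes as long as a camera call.
- ctrl.spot_in(label, camera): "centre" ([x, y, z] in mm, in world coordinates, good to about 4 mm: the middle of the surface that is visible of it).
The state is a dict: "clock": time; "qpos": joint angles; "qd": joint speeds; "tau": joint torques, N m; "eef_pos": TCP position; "tool_rot": TCP orientation; "force": force on the tool from outside, world axes, zero at the start; "torque": the same for the moment, N m; "width": finger opening in mm.
Only numpy, scipy, OpenCV 4.12 (cv2) and the standard library are available. Lean on these libraries where they do the work, as an engineer would, in place of code of your own. Each camera call takes 0.05 s, during which the arm holds its last target.

TASK

Take the blue change plate out of its dock and lay it flat, post upward, in the middle of the green mat; set it down, do not drop it. Its far end is hooked under the dock's keeper bar and its near end sits behind a retaining lip, so first raise the near end, tilting the plate back until it clears the lip, and then draw it out from under the keeper toward you. Leave the orange plate hooked in its own dock.

Things in the scene. Friction and masses are not known exactly. Their poses are not given: they have to be found in the camera images.
- blue_plate: Blue plate 100 (x) x 44 x 8 mm, 0.12-0.26 kg, loose. Grip post 18 x 18 mm at x=-10, y=0, z 8 to 54 mm. Origin: centre of underside; z up, +x to the hooked end. It lies flat on its dock's floor, aligned to 2 deg. Lifted level it rises only 7 mm; tilted about its +x lower edge it clears the lip from 10 deg and meets the keeper at 25: tilt about 15, draw 25+ mm to -x, lift.
- blue_dock: Fixed metal dock of the blue plate. Origin: centre under it, on the table; +x to the keeper end, away from the robot within 18 deg; z up. Base 140 x 64, floor z=8 mm. Lip at x=-56 to -52, 50 wide, top z=24. Keeper bar x=33 to 60, 60 wide, underside z=23, top z=28; rear wall from x=55. Side rails inside at y=+-25.5, top z=14. The plate reaches about 16 mm under the keeper.
- orange_plate: Identical plate in orange, hooked in an identical dock 105 mm or more to the left or right of the blue one (the side varies). Same origin and axes as the blue plate. It stays where it is.
- mat: Fixed flat green mat, 110 (x) x 160 (y) x 3 mm, on the table nearer to the robot than the docks. Origin: centre of its underside on the table; its top is at z = 3 mm.

How it is judged (in metres and radians):
On the way:
1. the blue plate is tilted back by more than 8 degrees while its far end is still under the keeper bar (angle between blue_plate's own z axis and vertical above 0.14 rad and x of blue_plate in the frame of blue_dock above -0.014 m and z of blue_plate in the frame of blue_dock below 0.035 m), for 0.1 s.
At the end, for the whole second after the job is handed in: The blue plate lies flat (within 6 degrees), post up, at rest on the green mat, its centre within 30 mm of the mat's centre; the orange plate is still flat in its dock, moved less than 15 mm (horizontal distance between blue_plate and mat below 0.03 m and z of blue_plate in the frame of mat below 0.008 m and angle between each of blue_plate, orange_plate's own z axis and vertical below 0.1 rad and linear speed of blue_plate below 0.02 m/s and distance of orange_plate from where it was at the start of the episode below 0.015 m); the robot touches nothing.
It fails at once if the orange plate is moved by more than 20 mm (distance of orange_plate from where it was at the start of the episode above 0.02 m).
It fails at once if the blue plate is dropped onto the mat (it arrives within 15 mm of the mat at more than 0.5 m/s) (linear speed of blue_plate above 0.5 m/s and z of blue_plate in the frame of mat below 0.018 m and horizontal distance between blue_plate and mat below 0.08 m).
It also fails if it takes over 40 s, if anything falls off the work surface, if the arm or the gripper's body presses on something with over 40 N, if the wrist force passes 120 N, or if a joint passes its speed limit or range.

## Working session

There is one attempt and no reset: what is moved stays moved. The work goes in short steps, Python scripts to look and compute and a tool call to move; the robot and the scene stay as the last step left them, time stands still between calls to the robot, and variables do not carry over. Pictures are saved under pics/ and viewed, and the job is handed in when it is done.

Besides the shell and the picture viewer there is one more tool, called after "Call:" in YAML: its name, and indented under it one key for each argument. arm_command: Moves the arm, as the interface text tells. Its arguments: {"type":"object","properties":{"series":{"type":"array"}},"required":["series"]}

```bash
ls; mkdir -p pics; python3 - <<'E'
from cell import ctrl
import cv2
s=ctrl.read_state()
for k,v in s.items(): print(k,v)
for n in ["scene","top"]:
    cv2.imwrite(f"pics/{n}0.png",ctrl.get_image(n)); print(n,ctrl.calibration(n))
    for l in ["blue_plate","orange_plate","mat","blue_dock"]:
        print(l,ctrl.spot_in(l,n))
print(ctrl.calibration("wrist"))
print(ctrl.read_state()["clock"])
E
```

```text
pics
clock 0.0
qpos [-1.17280081  0.62934215  0.03842441  1.518367   -0.0270248   0.99634357
 -0.02001987]
qd [ 1.55349485e-04  1.35499812e-03 -5.04680045e-05 -5.96387113e-04
  9.36683623e-04 -1.33941129e-03 -6.53386430e-04]
tau [-9.13573285e-05 -5.63406587e+01  1.22595571e+00 -1.93447709e+01
  1.09500729e-02  1.06262232e-02 -6.85269271e-06]
eef_pos [290.41238872 580.71386488 190.89176277]
tool_rot [-1.57352207  1.56885332 -2.03733675]
force [-0.43245038 -0.33022446  0.50149654]
torque [ 0.01975961  0.00224516 -0.04750764]
width 85.10047740538316
scene {'fovy': 46.51555881957994, 'cx': 321.83820228951413, 'cy': 194.08665875267187, 'cam_to_world': array([[ 8.13632919e-01,  4.26606526e-01, -3.94978918e-01,
         1.71596358e+02],
       [-5.81372332e-01,  6.00263451e-01, -5.49263144e-01,
        -1.40922643e+02],
       [ 2.77216644e-03,  6.76528389e-01,  7.36411334e-01,
         6.71962854e+02],
       [ 0.00000000e+00,  0.00000000e+00,  0.00000000e+00,
         1.00000000e+00]])}
blue_plate [{'centre': [572.5, 355.9, 13.5], 'conf': 0.71}]
orange_plate [{'centre': [571.4, 237.8, 15.
[... 589 characters left out ...]
re': [571.4, 366.7, 16.6], 'conf': 0.88}]
orange_plate [{'centre': [572.3, 247.6, 18.5], 'conf': 0.91}]
mat [{'centre': [434.1, 282.7, 3.8], 'conf': 0.6}]
blue_dock [{'centre': [606.1, 364.8, 14.7], 'conf': 0.74}, {'centre': [572.9, 251.8, 17.9], 'conf': 0.44}]
{'fovy': 70.54451480408642, 'cx': 320.86721502570816, 'cy': 206.0909413002797, 'T_tool_cam': array([[ 1.45245812e-03,  2.76439558e-01, -9.61030208e-01,
        -1.80978261e+02],
       [ 9.99998817e-01, -8.88881200e-04,  1.25566758e-03,
         1.05229218e+00],
       [-5.07125493e-04, -9.61030895e-01, -2.76440522e-01,
        -7.07955992e+01],
       [ 0.00000000e+00,  0.00000000e+00,  0.00000000e+00,
         1.00000000e+00]])}
0.5
```

View pics/scene0.png

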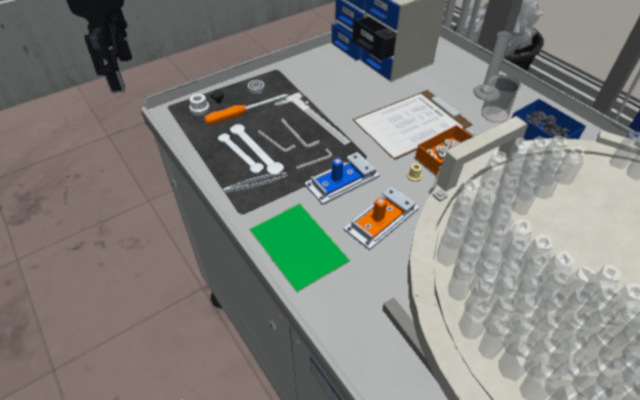

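View pics/top0.png

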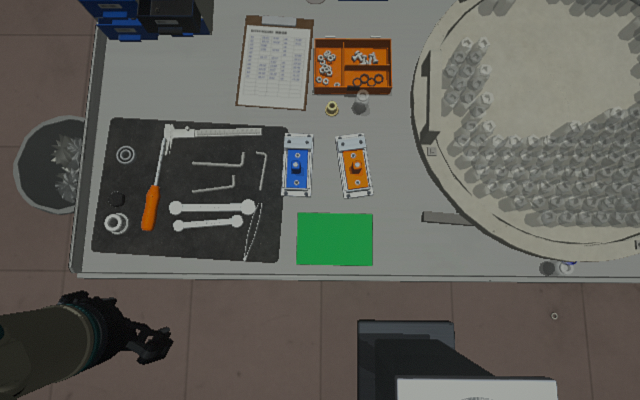

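The scene shows the blue dock at about (340,178) and the orange one at about (380,217), with the mat at (300,247). In the top view blue is at (297,167), orange at (354,166) and the mat at (335,239). Next I'll zoom in and triangulate.

```bash
cat > h.py <<'E'
import numpy as np, cv2
from cell import ctrl
from scipy.spatial.transform import Rotation as Ro
def ray(n,u,v,T=None):
    c=ctrl.calibration(n); f=200/np.tan(np.radians(c["fovy"]/2))
    if T is None: T=c["cam_to_world"]
    d=np.array([(u-c["cx"])/f,-(v-c["cy"])/f,-1.]); return T[:3,3],T[:3,:3]@d
def proj(n,P,T=None):
    c=ctrl.calibration(n); f=200/np.tan(np.radians(c["fovy"]/2))
    if T is None: T=c["cam_to_world"]
    p=T[:3,:3].T@(np.array(P,float)-T[:3,3]); return np.array([c["cx"]+f*p[0]/-p[2],c["cy"]+f*p[1]/p[2]])
def onz(n,u,v,z,T=None):
    o,d=ray(n,u,v,T); return o+d*(z-o[2])/d[2]
def tri(rays):
    A=np.zeros((3,3));b=np.zeros(3)
    for o,d in rays:
        d=d/np.linalg.norm(d);M=np.eye(3)-np.outer(d,d);A+=M;b+=M@o
    p=np.linalg.solve(A,b)
    return p,[np.linalg.norm(np.cross(p-o,d/np.linalg.norm(d))) for o,d in rays]
def tool(s):
    T=np.eye(4);T[:3,:3]=Ro.from_euler('xyz',s["tool_rot"]).as_matrix();T[:3,3]=s["eef_pos"];return T
def wristT(s): return tool(s)@ctrl.calibration("wrist")["T_tool_cam"]
E
python3 - <<'E'
from h import *
a=cv2.imread("pics/top0.png")[120:275,270:390]; b=cv2.imread("pics/scene0.png")[140:300,240:430]
cv2.imwrite("pics/topc.png",cv2.resize(a,None,fx=3.8,fy=3.8,interpolation=cv2.INTER_CUBIC))
cv2.imwrite("pics/scenec.png",cv2.resize(b,None,fx=3.5,fy=3.5,interpolation=cv2.INTER_CUBIC))
for n,f in (("top","top0"),("scene","scene0")):
    im=cv2.imread(f"pics/{f}.png").astype(int)
    m=((im[...,1]>120)&(im[...,0]<90)&(im[...,2]<80)).astype(np.uint8)
    nn,_,st,ce=cv2.connectedComponentsWithStats(m); i=1+np.argmax(st[1:,4]); print(n,st[i],ce[i],onz(n,*ce[i],3))
s=ctrl.read_state();print(tool(s).round(2))
E
```

```text
top [ 296  213   76   53 3853] [333.99896185 238.76148456] [427.18620674 284.11310759   3.        ]
scene [ 251  205   98   86 4342] [298.78512206 246.66397973] [423.7736817  278.92777114   3.        ]
[[-0.0000e+00  4.5000e-01  8.9000e-01  2.9078e+02]
 [-0.0000e+00  8.9000e-01 -4.5000e-01  5.8130e+02]
 [-1.0000e+00 -0.0000e+00 -0.0000e+00  1.9177e+02]
 [ 0.0000e+00  0.0000e+00  0.0000e+00  1.0000e+00]]
```

View pics/topc.png

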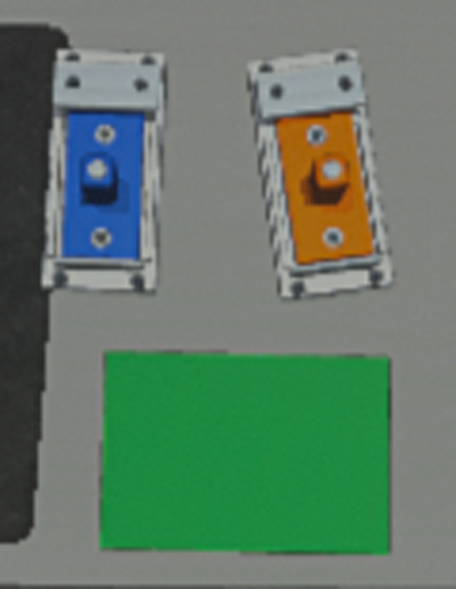

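View pics/scenec.png

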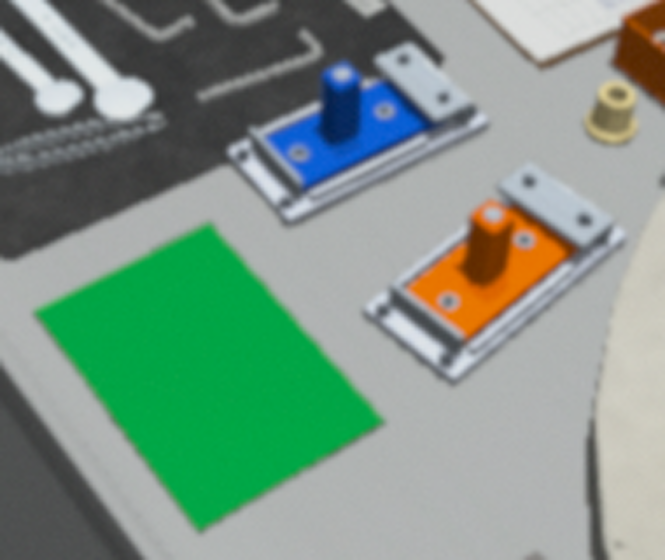

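Call:
arm_command:
  series:
    - [1,1.8,-1.8,0,0,0,-4.5]
    - [1,1.8,-1.8,0,0,0,-4.5]
    - [1,1.8,-1.8,0,0,0,-4.5]
    - [1,1.8,-1.8,0,0,0,-4.5]
    - [1,1.8,-1.8,0,0,0,-4.5]
    - [1,1.8,-1.8,0,0,0,-4.5]
    - [1,1.8,-1.8,0,0,0,-4.5]
    - [1,1.8,-1.8,0,0,0,-4.5]
    - [1,1.8,-1.8,0,0,0,-4.5]
    - [1,1.8,-1.8,0,0,0,-4.5]
    - [1,1.8,-1.8,0,0,0,-4.5]
    - [1,1.8,-1.8,0,0,0,-4.5]
    - [1,1.8,-1.8,0,0,0,-4.5]
    - [1,1.8,-1.8,0,0,0,-4.5]
    - [1,0,0,0,0,0,0]
    - [1,0,0,0,0,0,0]

```text
clock: 1.83
eef_pos: [544.0, 327.6, 191.9]
tool_rot: [0.781, 1.57, -0.786]
force: [-0.3, 1.0, -0.8]
width: 85.1
```

```bash
python3 - <<'E'
from h import *
s=ctrl.read_state(); im=ctrl.get_image("wrist"); cv2.imwrite("pics/w1.png",im); np.save("w1.npy",wristT(s)); print(tool(s).round(3),s["clock"],s["qd"].round(3))
cv2.imwrite("pics/w1c.png",cv2.resize(im,None,fx=1.25,fy=1.25,interpolation=cv2.INTER_CUBIC))
E
```

```text
[[ 1.00000e-03  1.00000e+00  4.00000e-03  5.44034e+02]
 [-1.00000e-03  4.00000e-03 -1.00000e+00  3.27554e+02]
 [-1.00000e+00  1.00000e-03  1.00000e-03  1.91864e+02]
 [ 0.00000e+00  0.00000e+00  0.00000e+00  1.00000e+00]] 1.8333 [-0.036 -0.003 -0.052  0.007 -0.015  0.004  0.002]
```

View pics/w1c.png

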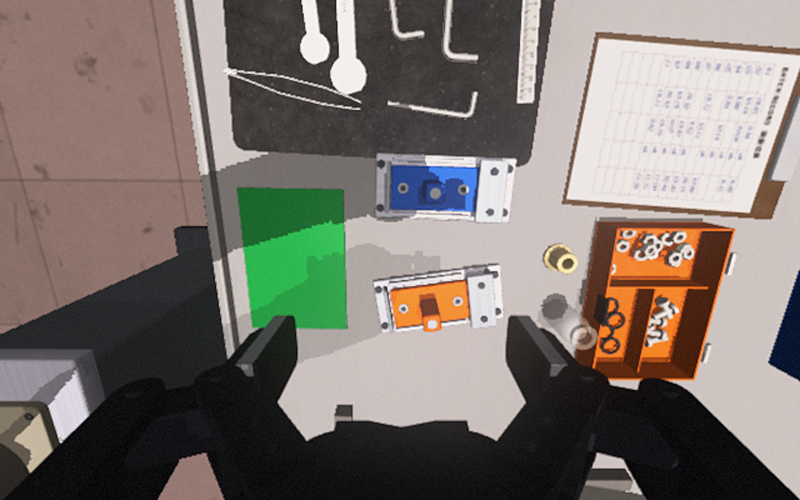

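The wrist view shows the blue dock at about (445,188) in the 1.25x picture, the orange one at (437,300) and the mat at (295,258). I'll zoom in for corner points.

```bash
python3 - <<'E'
from h import *
im=cv2.imread("pics/w1.png")
cv2.imwrite("pics/w1z.png",cv2.resize(im[115:185,290:420],None,fx=6,fy=6,interpolation=cv2.INTER_CUBIC))
T=np.load("w1.npy")
i=im.astype(int)
for nm,m in (("mat",(i[...,1]>i[...,0]+30)&(i[...,1]>i[...,2]+50)),("blue",(i[...,0]>90)&(i[...,2]<70)&(i[...,1]<i[...,0]*.65))):
    m=m.astype(np.uint8)
    m[:, 560:]=0
    nn,_,st,ce=cv2.connectedComponentsWithStats(m); k=1+np.argmax(st[1:,4]); 
    c,_=cv2.findContours((_==k).astype(np.uint8),0,2); r=cv2.minAreaRect(max(c,key=len)); z={"mat":3,"blue":16}[nm]
    print(nm,st[k],ce[k],r,onz("wrist",*ce[k],z,T),[onz("wrist",*p,z,T).round(1) for p in cv2.boxPoints(r)])
E
```

```text
mat [ 190  151   88  112 8716] [235.57182194 204.39525011] ((233.47299194335938, 206.4873809814453), (113.2530746459961, 84.11676788330078), 88.47246551513672) [428.04083049 293.68114405   3.        ] [array([374.8, 365. ,   3. ]), array([483.4, 368.3,   3. ]), array([481.1, 207.5,   3. ]), array([359.2, 203.3,   3. ])]
blue [ 313  132   70   37 1792] [342.60212054 150.71819196] ((347.277587890625, 150.0123291015625), (69.08654022216797, 35.02733612060547), 0.909380316734314) [570.65772828 367.44665898  16.        ] [array([533.1, 347. ,  16. ]), array([533.9, 389.8,  16. ]), array([618.4, 389. ,  16. ]), array([620.5, 346.1,  16. ])]
```

View pics/w1z.png

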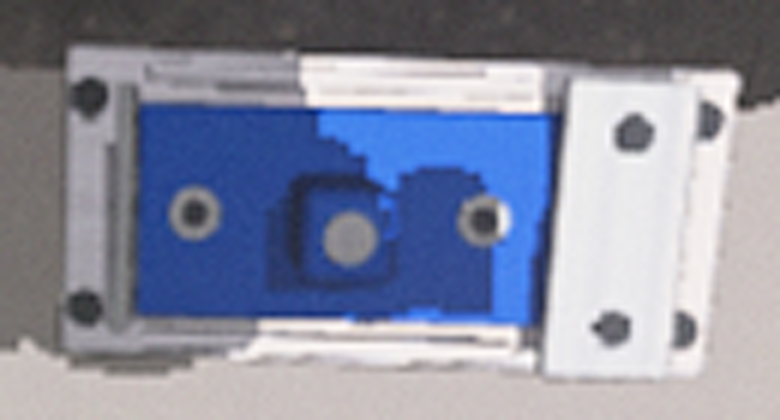

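The zoom shows the post's top disc at pixel (348.3,154.7), the plate's screws at (322.2,150.5) and (370.8,151.7), and the lip on the left. Next I'll triangulate the post top.

```bash
python3 - <<'E'
from h import *
T=np.load("w1.npy")
a=[ray("wrist",348.3,154.7,T),ray("top",295.3,164.7),ray("scene",337.4,161.7)]
print(tri(a),tri(a[:2]),tri(a[::2]))
print("posttop z62",onz("wrist",348.3,154.7,62,T),onz("top",295.3,164.7,62),onz("scene",337.4,161.7,62))
p=[onz("wrist",*q,16,T) for q in ((322.2,150.5),(370.8,151.7))];print(p,np.degrees(np.arctan2(*(p[1]-p[0])[1::-1])))
# screws in other views
t=[onz("top",270+x/3.8,120+y/3.8,16) for x,y in((100,237),(104,133))];print(t,np.degrees(np.arctan2(*(t[1]-t[0])[1::-1])))
t2=[onz("scene",240+x/3.5,140+y/3.5,16) for x,y in((300,152),(385,111))];print(t2,np.degrees(np.arctan2(*(t2[1]-t2[0])[1::-1])))
# screw triang
print(tri([ray("wrist",322.2,150.5,T),ray("top",270+100/3.8,120+237/3.8),ray("scene",240+300/3.5,140+152/3.5)]))
# keeper/dock corners wrist: base left edge screws (88,97),(83,307); right (708,120),(682,330) z~8
q=[onz("wrist",290+x/6,115+y/6,8,T).round(1) for x,y in((88,97),(83,307),(708,120),(682,330))];print(q)
for k in ((0,2),(1,3)):
  d=q[k[1]]-q[k[0]];print(np.degrees(np.arctan2(d[1],d[0])))
# keeper front edge (563,85),(543,375) z28 ; lip left
print([onz("wrist",290+x/6,115+y/6,28,T).round(1) for x,y in((563,85),(543,375))])
E
```

```text
(array([573.33172331, 366.33145535,  59.66199837]), [np.float64(0.8129051162402372), np.float64(1.166601873565012), np.float64(0.5914253826338368)]) (array([574.75982358, 365.99206013,  52.39653812]), [np.float64(0.4791815634977771), np.float64(0.4791815634977496)]) (array([573.53854316, 367.13629368,  59.23199001]), [np.float64(0.2346786061633455), np.float64(0.2346786061635358)])
posttop z62 [573.47481712 367.29677836  62.        ] [572.72881569 364.99441908  62.        ] [571.50377911 364.93437598  62.        ]
[array([545.29295654, 367.58758937,  16.        ]), array([605.77547275, 366.41780081,  16.        ])] -1.1080159441803623
[array([545.49455177, 365.33557831,  16.        ]), array([605.80798767, 364.25734458,  16.        ])] -1.0241774722132753
[array([546.05759509, 366.97250893,  16.        ]), array([604.78884192, 365.17148778,  16.        ])] -1.7564514356344014
(array([545.49339245, 366.49320436,  16.35265599]), [np.float64(1.1391701225099267), np.float64(1.1801455684644044), np.float64(0.3229988979264121)])
[array([523.3, 390.5,   8. ]), array([521.8, 346.8,   8. ]), array([652.6, 386.5,   8. ]), array([651. , 342.5,   8. ])]
-1.771926131010027
-1.9061992706397408
[array([617.6, 393.7,  28. ]), array([617.3, 336.2,  28. ])]
```

Call:
arm_command:
  series:
    - [1,0.6,0.8,-1.8,0,0,-0.3]
    - [1,0.6,0.8,-1.8,0,0,-0.3]
    - [1,0.6,0.8,-1.8,0,0,-0.3]
    - [1,0.6,0.8,-1.8,0,0,-0.3]
    - [1,0.6,0.8,-1.8,0,0,-0.3]
    - [1,0,0,0,0,0,0]
    - [1,0,0,0,0,0,0]
    - [1,0,0,0,0,0,0]

```text
clock: 2.55
eef_pos: [572.3, 370.0, 102.6]
tool_rot: [2.714, 1.57, 1.126]
force: [0.8, -0.1, 0.5]
width: 85.3
```

```bash
python3 - <<'E'
from h import *
s=ctrl.read_state(); im=ctrl.get_image("wrist"); cv2.imwrite("pics/w2.png",im); np.save("w2.npy",wristT(s)); print(tool(s).round(3),s["clock"],s["qd"].round(3))
cv2.imwrite("pics/w2c.png",cv2.resize(im[80:330,230:470],None,fx=2.4,fy=2.4,interpolation=cv2.INTER_CUBIC))
T=np.load("w2.npy");print(proj("wrist",[573.4,366.5,62],T))
E
```

```text
[[ 0.00000e+00  1.00000e+00 -1.70000e-02  5.72316e+02]
 [ 0.00000e+00 -1.70000e-02 -1.00000e+00  3.69953e+02]
 [-1.00000e+00  0.00000e+00 -0.00000e+00  1.02607e+02]
 [ 0.00000e+00  0.00000e+00  0.00000e+00  1.00000e+00]] 2.55 [ 0.008 -0.018  0.013 -0.003  0.002 -0.003 -0.001]
[322.49222422 218.63201884]
```

View pics/w2c.png

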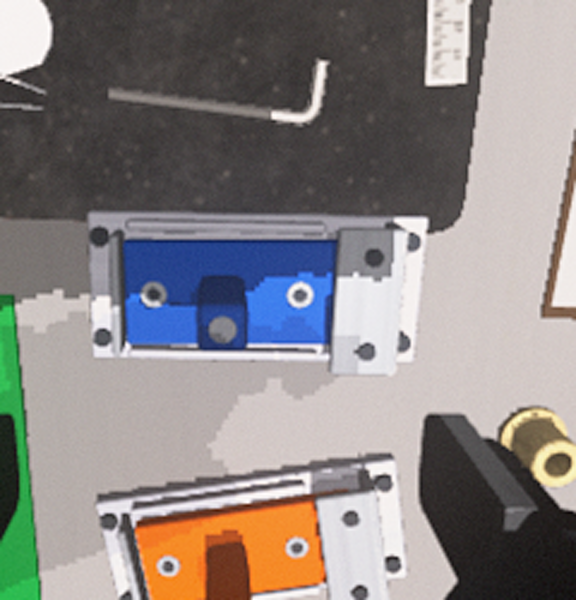

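The post top appears at (322.5,217.5), against a prediction of (322.5,218.6). The plate lines up with the jaw axis, so I'll descend and grip.

Call:
arm_command:
  series:
    - [1,0.1,-0.3,-1.2,0,0,0]
    - [1,0,0,-1.2,0,0,0]
    - [1,0,0,-1.2,0,0,0]
    - [1,0,0,-1.2,0,0,0]
    - [1,0,0,-1.2,0,0,0]
    - [1,0,0,-1.0,0,0,0]
    - [1,0,0,0,0,0,0]
    - [1,0,0,0,0,0,0]

```text
clock: 3.27
eef_pos: [573.2, 366.0, 30.7]
tool_rot: [-0.941, 1.569, -2.53]
force: [-0.4, -0.2, 0.3]
width: 85.1
```

```bash
python3 - <<'E'
from h import *
s=ctrl.read_state(); im=ctrl.get_image("wrist"); cv2.imwrite("pics/w3.png",im); print(tool(s).round(3),s["clock"],s["force"])
E
```

```text
[[-1.00000e-03  1.00000e+00 -1.90000e-02  5.73223e+02]
 [-1.00000e-03 -1.90000e-02 -1.00000e+00  3.66028e+02]
 [-1.00000e+00 -1.00000e-03  1.00000e-03  3.07080e+01]
 [ 0.00000e+00  0.00000e+00  0.00000e+00  1.00000e+00]] 3.2667 [-0.40151954 -0.17104591  0.28868685]
```

View pics/w3.png

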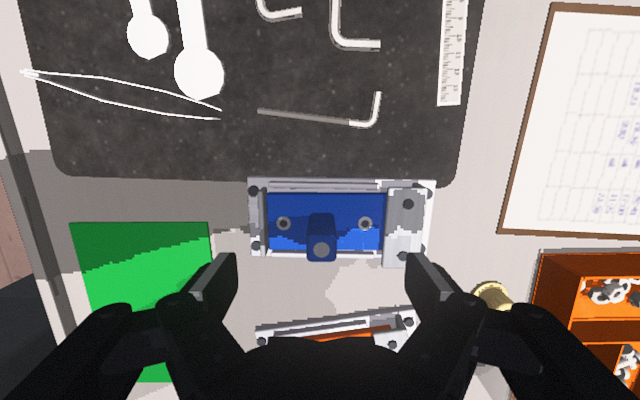

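The post top at (321,250) is centred between the fingers (columns 236 and 405), so I'll close.

Call:
arm_command:
  series:
    - [0,0,0,0.2,0,0,0]
    - [0,0,0,0,0,0,0]
    - [0,0,0,0,0,0,0]
    - [0,0,0,0,0,0,0]
    - [0,0,0,0,0,0,0]
    - [0,0,0,0,0,0,0]
    - [0,0,0,0,0,0,0]
    - [0,0,0,0,0,0,0]

```text
clock: 3.98
eef_pos: [573.7, 366.4, 33.8]
tool_rot: [-2.823, 1.571, 1.871]
force: [0.5, -0.1, 0.9]
width: 0.2
```

```bash
python3 - <<'E'
from h import *
s=ctrl.read_state(); im=ctrl.get_image("wrist"); cv2.imwrite("pics/w4.png",im[100:400,150:500]); print(tool(s).round(3),s["clock"],s["force"],s["width"])
E
```

```text
[[-0.00000e+00  1.00000e+00 -1.90000e-02  5.73727e+02]
 [ 0.00000e+00 -1.90000e-02 -1.00000e+00  3.66361e+02]
 [-1.00000e+00 -0.00000e+00 -0.00000e+00  3.38080e+01]
 [ 0.00000e+00  0.00000e+00  0.00000e+00  1.00000e+00]] 3.9833 [ 0.54990875 -0.05578986  0.87016971] 0.17520505249789015
```

View pics/w4.png

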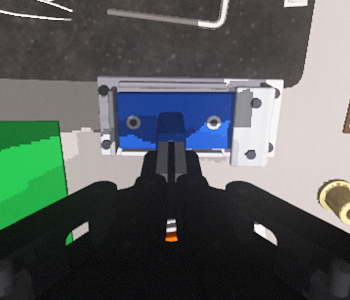

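The width reads 0.2, so the fingers shut beside the post. I need to find out why, so I'll compare the fingertips with the predicted TCP pixel and check the other cameras.

```bash
python3 - <<'E'
from h import *
s=ctrl.read_state()
C=ctrl.calibration("wrist")["T_tool_cam"]
print("tcp px",proj("wrist",[0,0,0],C),proj("wrist",[-19,0,0],C))
im=ctrl.get_image("wrist");cv2.imwrite("pics/w5.png",cv2.resize(im[180:340,220:420],None,fx=4,fy=3.7,interpolation=cv2.INTER_CUBIC))
print("post px",proj("wrist",[573.4,366.5,62],wristT(s)))
a=ctrl.get_image("top")[120:220,250:400];b=ctrl.get_image("scene")[80:240,260:420]
cv2.imwrite("pics/t5.png",cv2.resize(a,None,fx=5,fy=5,interpolation=cv2.INTER_CUBIC))
cv2.imwrite("pics/s5.png",cv2.resize(b,None,fx=3.7,fy=3.7,interpolation=cv2.INTER_CUBIC))
E
```

```text
tcp px [321.11522233 232.8483401 ] [321.1109906  244.14175402]
post px [320.54792942 250.27763489]
```

View pics/w5.png

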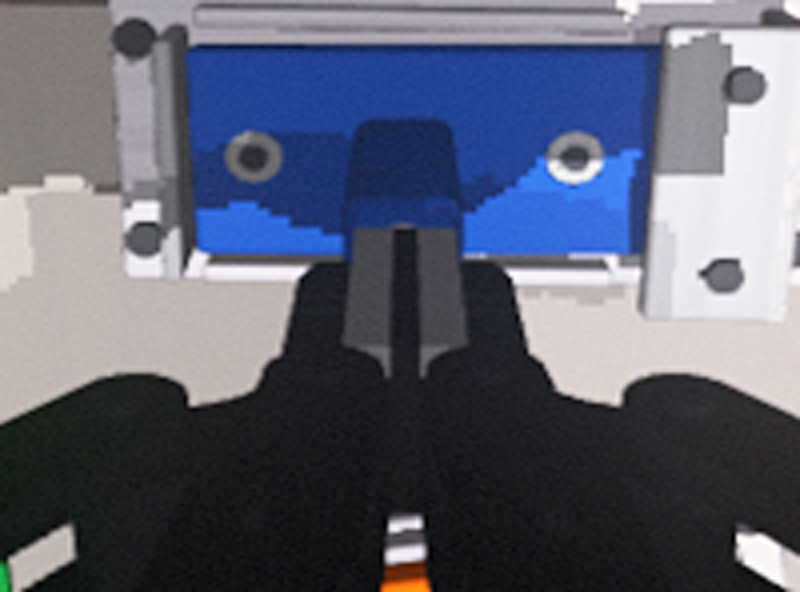

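View pics/t5.png

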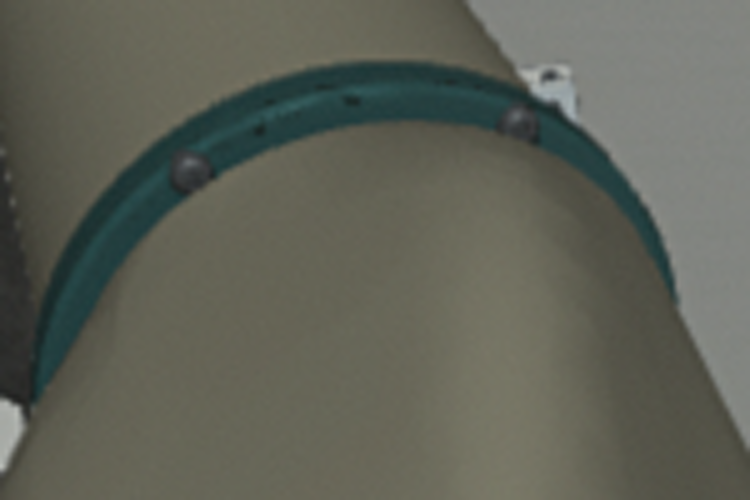

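View pics/s5.png

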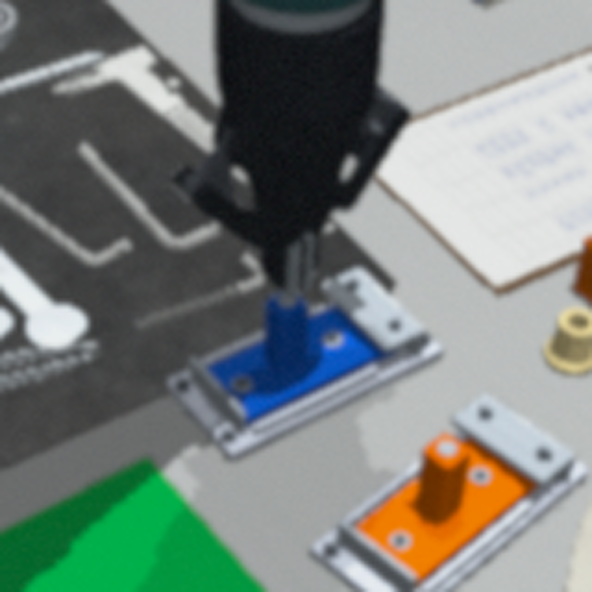

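```bash
python3 - <<'E'
from h import *
C=ctrl.calibration("wrist")["T_tool_cam"]
for z in (-11,0,11):
    for x in (-40,-30,-20,-10,0): print(x,z,proj("wrist",[x,0,z],C).round(1), (proj("wrist",[x,10,z],C)-proj("wrist",[x,0,z],C))[0].round(2))
s=ctrl.read_state()
# predicted post: top face corners & bottom corners
T=wristT(s)
for z in (16,62):
    print(z,[proj("wrist",[573.4+a,366.5+b,z],T).round(1) for a,b in((-9,9),(9,9),(9,-9),(-9,-9))])
q=[ray("wrist",348.3,154.7,np.load("w1.npy")),ray("wrist",322.5,217.5,np.load("w2.npy"))]; print(tri(q))
w=cv2.imread("pics/w3.png");cv2.imwrite("pics/w3z.png",cv2.resize(w[180:340,170:470],None,fx=2.6,fy=2.6,interpolation=cv2.INTER_CUBIC))
E
```

```text
-40 -11 [321.1 241.2] 18.58
-30 -11 [321.1 234.2] 17.47
-20 -11 [321.1 228.1] 16.49
-10 -11 [321.1 222.6] 15.62
0 -11 [321.1 217.6] 14.83
-40 0 [321.1 259.7] 18.21
-30 0 [321.1 251.8] 17.15
-20 0 [321.1 244.8] 16.21
-10 0 [321.1 238.5] 15.36
0 0 [321.1 232.8] 14.6
-40 11 [321.1 277.5] 17.86
-30 11 [321.1 268.8] 16.84
-20 11 [321.1 261. ] 15.93
-10 11 [321.1 253.9] 15.11
0 11 [321.1 247.6] 14.37
16 [array([308.2, 212.5]), array([332.7, 212.1]), array([332.8, 234.9]), array([309. , 235.3])]
62 [array([304.8, 236.3]), array([335.8, 235.8]), array([335.9, 263.8]), array([305.8, 264.3])]
(array([573.47654686, 367.25915638,  61.39911085]), [np.float64(0.06043159759205681), np.float64(0.060431597591956286)])
```

View pics/w3z.png

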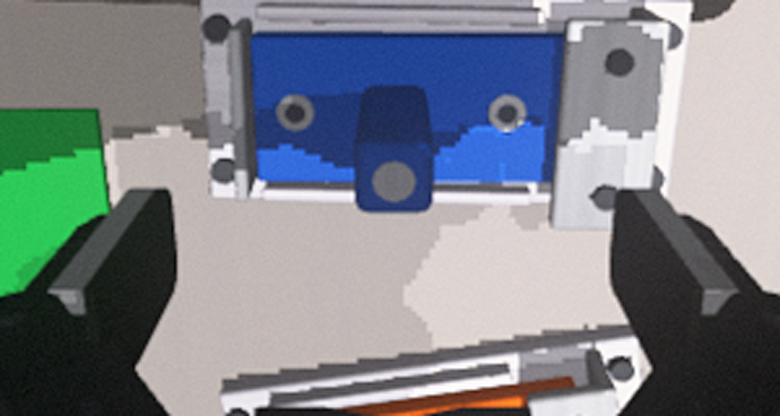

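```bash
python3 - <<'E'
from h import *
b=cv2.imread("pics/s5.png")
for z in (34,62,66,74,80):
    p=(proj("scene",[573.4,366.5,z])-[260,80])*3.7; print(z,p.round(0))
c=cv2.resize(b[200:330,220:360],None,fx=5,fy=4.5,interpolation=cv2.INTER_CUBIC); cv2.imwrite("pics/s5z.png",c)
E
```

```text
34 [286. 338.]
62 [288. 299.]
66 [288. 293.]
74 [288. 282.]
80 [288. 273.]
```

View pics/s5z.png

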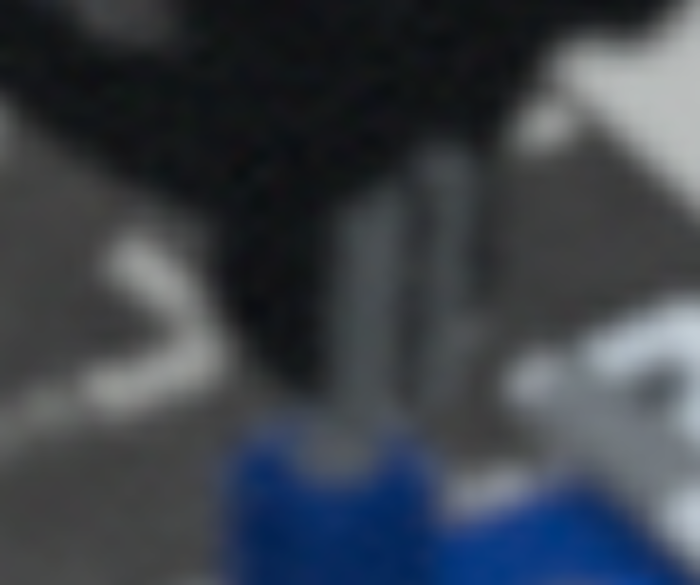

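Both views put the shut fingertips about 36 mm above the reported TCP, at z≈70 just over the post top. That explains the miss, and nothing was touched. I'll open, go about 36 mm deeper and check again.

Call:
arm_command:
  series:
    - [1,0,0,0,0,0,0]
    - [1,0,0,0,0,0,0]
    - [1,0,0,0,0,0,0]
    - [1,0,0,0,0,0,0]
    - [1,0,0,0,0,0,0]
    - [1,0,0,0,0,0,0]
    - [1,0,0,-0.6,0,0,0]
    - [1,0,0,-0.6,0,0,0]
    - [1,0,0,-0.6,0,0,0]
    - [1,0,0,-0.6,0,0,0]
    - [1,0,0,-0.6,0,0,0]
    - [1,0,0,-0.6,0,0,0]
    - [1,0,0,0,0,0,0]
    - [1,0,0,0,0,0,0]

```text
clock: 5.35
eef_pos: [573.4, 366.1, -2.8]
tool_rot: [-0.939, 1.57, -2.529]
force: [0.1, 0.2, -0.0]
width: 85.5
```

```bash
python3 - <<'E'
from h import *
s=ctrl.read_state(); im=ctrl.get_image("wrist"); cv2.imwrite("pics/w6.png",im); print(tool(s).round(3),s["clock"],s["force"],s["width"])
b=ctrl.get_image("scene")[80:240,260:420]
cv2.imwrite("pics/s6.png",cv2.resize(b,None,fx=3.7,fy=3.7,interpolation=cv2.INTER_CUBIC))
E
```

```text
[[-1.00000e-03  1.00000e+00 -1.90000e-02  5.73431e+02]
 [-1.00000e-03 -1.90000e-02 -1.00000e+00  3.66072e+02]
 [-1.00000e+00 -1.00000e-03  1.00000e-03 -2.82800e+00]
 [ 0.00000e+00  0.00000e+00  0.00000e+00  1.00000e+00]] 5.35 [ 0.14008872  0.16316266 -0.03561981] 85.53118565050816
```

View pics/w6.png

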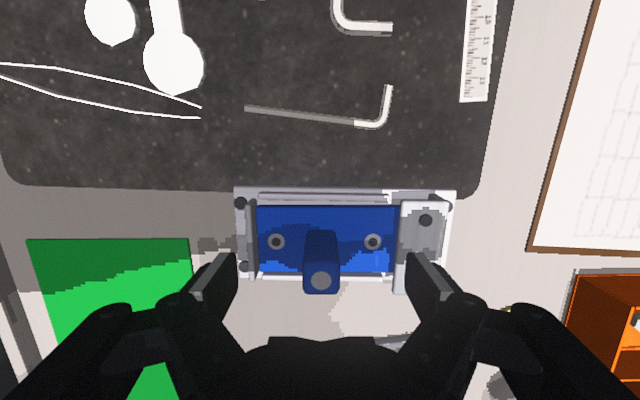

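View pics/s6.png

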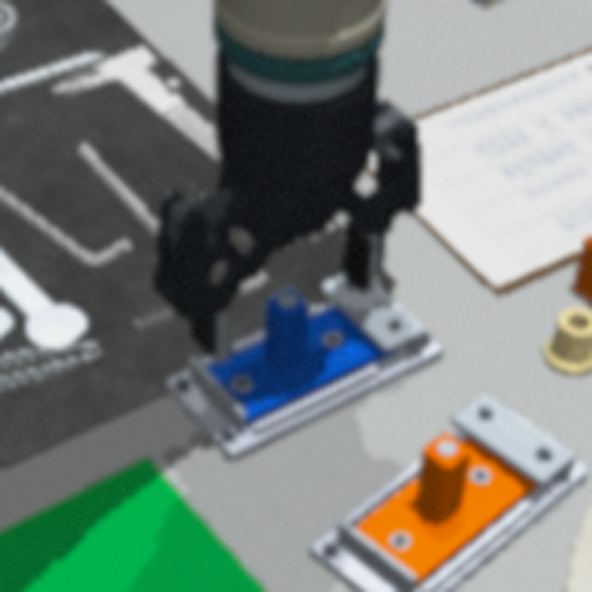

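The fingers now straddle the post, at columns 237 and 405 with the post at 321, so I'll close.

Call:
arm_command:
  series:
    - [0,0,0,0,0,0,0]
    - [0,0,0,0,0,0,0]
    - [0,0,0,0,0,0,0]
    - [0,0,0,0,0,0,0]
    - [0,0,0,0,0,0,0]
    - [0,0,0,0,0,0,0]
    - [0,0,0,0,0,0,0]
    - [0,0,0,0,0,0,0]

```text
clock: 6.12
eef_pos: [574.0, 366.5, -1.9]
tool_rot: [2.245, 1.57, 0.655]
force: [-0.8, 0.3, 3.5]
width: 17.1
```

```bash
python3 - <<'E'
from h import *
s=ctrl.read_state(); im=ctrl.get_image("wrist"); cv2.imwrite("pics/w7.png",cv2.resize(im[150:350,200:440],None,fx=3,fy=3)); print(tool(s).round(3),s["clock"],s["force"],s["width"])
E
```

```text
[[ 0.00000e+00  1.00000e+00 -1.90000e-02  5.73981e+02]
 [ 0.00000e+00 -1.90000e-02 -1.00000e+00  3.66475e+02]
 [-1.00000e+00  0.00000e+00 -0.00000e+00 -1.88900e+00]
 [ 0.00000e+00  0.00000e+00  0.00000e+00  1.00000e+00]] 6.1167 [-0.8377395   0.29762125  3.52975739] 17.10987662335631
```

View pics/w7.png

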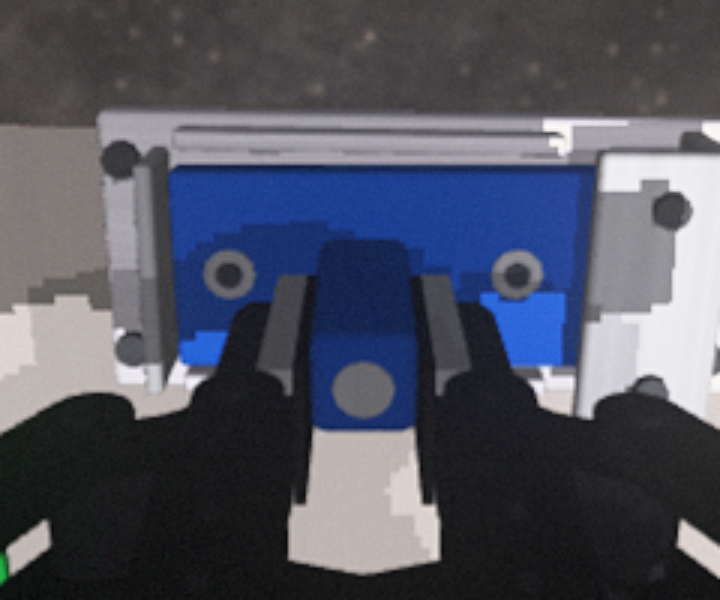

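The post is held, with a width of 17.1. I'll tilt about the far lower edge (about x=634, z=8) in small steps and watch the force.

Call:
arm_command:
  series:
    - [0,-0.02,0,0.18,0,1.5,0]
    - [0,-0.02,0,0.17,0,1.5,0]
    - [0,-0.02,0,0.17,0,1.5,0]
    - [0,-0.01,0,0.17,0,1.5,0]
    - [0,-0.01,0,0.16,0,1.5,0]
    - [0,0,0,0,0,0,0]
    - [0,0,0,0,0,0,0]

```text
clock: 6.75
eef_pos: [573.7, 365.9, 5.8]
tool_rot: [-1.55, 1.441, -3.14]
force: [1.6, -0.6, -0.7]
width: 16.8
```

```bash
python3 - <<'E'
from h import *
s=ctrl.read_state(); im=ctrl.get_image("wrist"); cv2.imwrite("pics/w8.png",cv2.resize(im[150:350,200:440],None,fx=3,fy=3)); print(tool(s).round(3),s["clock"],s["force"],s["torque"],s["width"])
b=ctrl.get_image("scene")[80:240,260:420]
cv2.imwrite("pics/s8.png",cv2.resize(b,None,fx=3.7,fy=3.7,interpolation=cv2.INTER_CUBIC))
E
```

```text
[[-1.29000e-01  9.91000e-01 -1.90000e-02  5.73662e+02]
 [-0.00000e+00 -1.90000e-02 -1.00000e+00  3.65874e+02]
 [-9.92000e-01 -1.29000e-01  3.00000e-03  5.83700e+00]
 [ 0.00000e+00  0.00000e+00  0.00000e+00  1.00000e+00]] 6.75 [ 1.63675677 -0.59162396 -0.73588951] [-0.02079248 -0.42207741 -0.00725188] 16.77187760023426
```

View pics/w8.png

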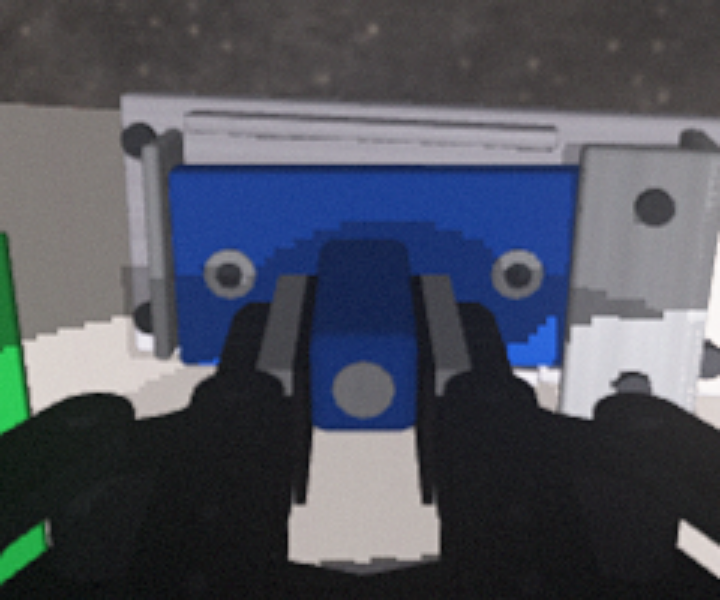

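View pics/s8.png

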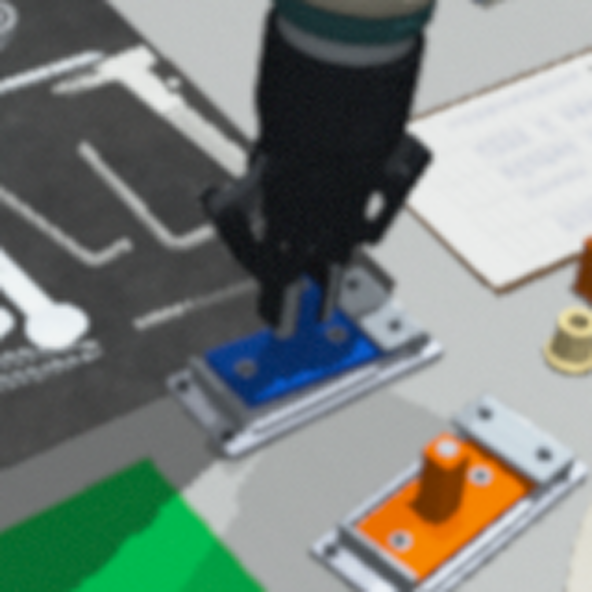

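The plate tilts with the tool by 7.4°, with low force and no slip. I'll continue to 15° and hold.

Call:
arm_command:
  series:
    - [0,0,0,0.17,0,1.5,0]
    - [0,0,0,0.16,0,1.5,0]
    - [0,0.01,0,0.16,0,1.5,0]
    - [0,0.01,0,0.16,0,1.5,0]
    - [0,0.01,0,0.16,0,1.5,0]
    - [0,0,0,0,0,0,0]
    - [0,0,0,0,0,0,0]
    - [0,0,0,0,0,0,0]

```text
clock: 7.52
eef_pos: [572.5, 366.4, 14.1]
tool_rot: [-1.551, 1.309, -3.14]
force: [-0.3, -0.3, -2.1]
width: 16.6
```

```bash
python3 - <<'E'
from h import *
s=ctrl.read_state(); im=ctrl.get_image("wrist"); cv2.imwrite("pics/w9.png",cv2.resize(im[150:350,200:440],None,fx=3,fy=3)); print(tool(s).round(3),s["clock"],s["force"],s["torque"],s["width"])
E
```

```text
[[-2.59000e-01  9.66000e-01 -1.80000e-02  5.72528e+02]
 [-0.00000e+00 -1.80000e-02 -1.00000e+00  3.66408e+02]
 [-9.66000e-01 -2.59000e-01  5.00000e-03  1.41040e+01]
 [ 0.00000e+00  0.00000e+00  0.00000e+00  1.00000e+00]] 7.5167 [-0.28961966 -0.32784279 -2.07926408] [-0.02217978 -0.37058891  0.04207952] 16.604903073733222
```

View pics/w9.png

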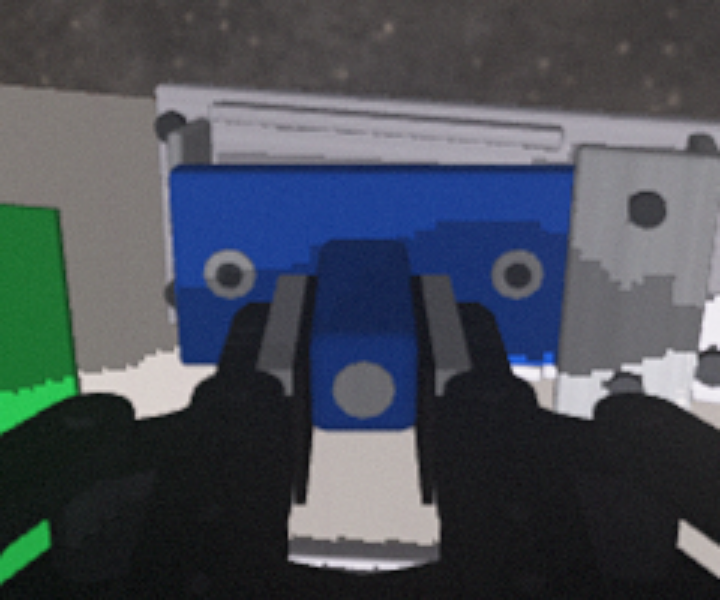

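The near end is above the lip and the plate hangs free, with 2 N on the wrist. I'll draw it out 35 mm along the dock axis.

Call:
arm_command:
  series:
    - [0,-0.5,0.01,0,0,0,0]
    - [0,-0.5,0.01,0,0,0,0]
    - [0,-0.5,0.01,0,0,0,0]
    - [0,-0.5,0.01,0,0,0,0]
    - [0,-0.5,0.01,0,0,0,0]
    - [0,-0.5,0.01,0.1,0,0,0]
    - [0,-0.5,0.01,0.1,0,0,0]
    - [0,0,0,0,0,0,0]
    - [0,0,0,0,0,0,0]

```text
clock: 8.32
eef_pos: [538.1, 367.3, 16.7]
tool_rot: [-1.553, 1.309, 3.141]
force: [0.2, -0.7, -2.4]
width: 16.7
```

```bash
python3 - <<'E'
from h import *
s=ctrl.read_state(); im=ctrl.get_image("wrist"); cv2.imwrite("pics/w10.png",im); print(tool(s).round(3),s["clock"],s["force"],s["torque"],s["width"])
E
```

```text
[[-2.59000e-01  9.66000e-01 -1.80000e-02  5.38112e+02]
 [ 0.00000e+00 -1.80000e-02 -1.00000e+00  3.67335e+02]
 [-9.66000e-01 -2.58000e-01  5.00000e-03  1.66790e+01]
 [ 0.00000e+00  0.00000e+00  0.00000e+00  1.00000e+00]] 8.3167 [ 0.18882998 -0.7042196  -2.35228667] [-0.01041404 -0.36449787  0.0300332 ] 16.677706134326563
```

View pics/w10.png

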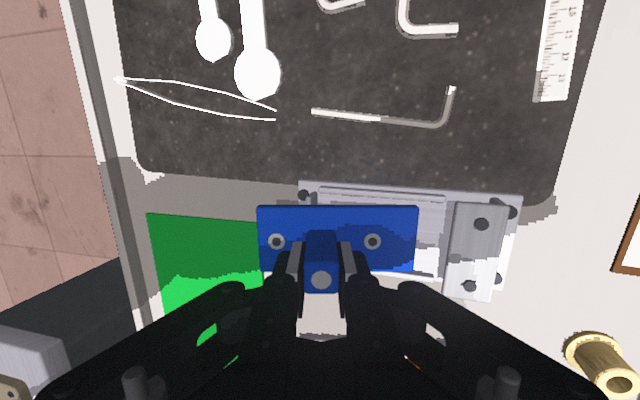

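It's clear of the keeper: the plate's right edge is at column 418 and the keeper at 445. I'll lift, level it and carry it over the mat.

Call:
arm_command:
  series:
    - [0,0,0,1.2,0,0,0]
    - [0,0,0,1.2,0,0,0]
    - [0,0,0,1.2,0,0,0]
    - [0,0,0,1.2,0,0,0]
    - [0,-1.22,-0.84,0,0,-1.5,0]
    - [0,-1.22,-0.84,0,0,-1.5,0]
    - [0,-1.22,-0.84,0,0,-1.5,0]
    - [0,-1.22,-0.84,0,0,-1.5,0]
    - [0,-1.22,-0.84,0,0,-1.5,0]
    - [0,-1.22,-0.84,0,0,-1.5,0]
    - [0,-1.22,-0.84,0,0,-1.5,0]
    - [0,-1.22,-0.84,0,0,-1.5,0]
    - [0,-1.22,-0.84,0,0,-1.5,0]
    - [0,-1.22,-0.84,0,0,-1.5,0]
    - [0,0,0,0,0,0,0]
    - [0,0,0,0,0,0,0]

```text
clock: 9.7
eef_pos: [415.8, 283.5, 65.7]
tool_rot: [2.988, 1.569, 1.398]
force: [1.1, 0.8, -1.3]
width: 16.5
```

```bash
python3 - <<'E'
from h import *
s=ctrl.read_state(); im=ctrl.get_image("wrist"); cv2.imwrite("pics/w11.png",im); np.save("w11.npy",wristT(s)); print(tool(s).round(3),s["clock"],s["force"],s["torque"],s["width"])
b=ctrl.get_image("scene")[100:320,200:440]
cv2.imwrite("pics/s11.png",cv2.resize(b,None,fx=2.7,fy=2.7,interpolation=cv2.INTER_CUBIC))
T=np.load("w1.npy"); q=[onz("wrist",u/1.25,v/1.25,3,T) for u,v in((238,188),(343,188),(347,328),(247,327))]; print(np.round(q,1),np.mean(q,0))
E
```

```text
[[ 0.00000e+00  1.00000e+00 -1.80000e-02  4.15796e+02]
 [ 1.00000e-03 -1.80000e-02 -1.00000e+00  2.83486e+02]
 [-1.00000e+00  0.00000e+00 -1.00000e-03  6.57240e+01]
 [ 0.00000e+00  0.00000e+00  0.00000e+00  1.00000e+00]] 9.7 [ 1.14500289  0.81105827 -1.31309189] [-0.03252427 -0.08238048  0.01424511] 16.474122962405463
[[375.6 365.7   3. ]
 [483.8 366.3   3. ]
 [481.9 206.8   3. ]
 [366.4 207.5   3. ]] [426.91113064 286.57503211   3.        ]
```

View pics/w11.png

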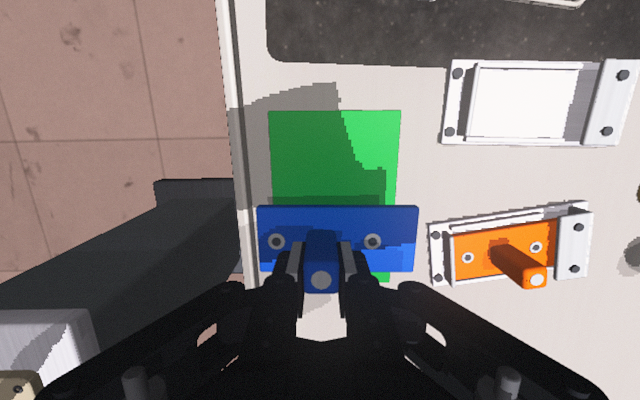

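View pics/s11.png

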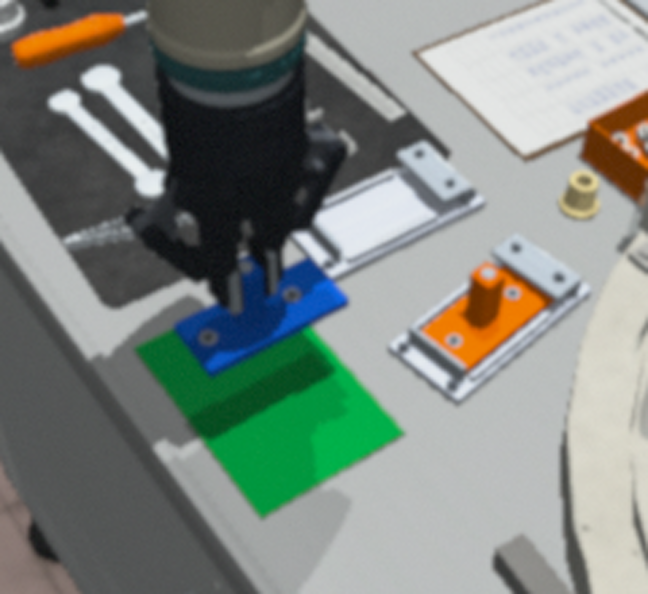

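The plate is level over the mat, whose centre is about (426,284). I'll lower it, slowing at the end.

Call:
arm_command:
  series:
    - [0,0,0.1,-0.8,0,0,0]
    - [0,0,0,-0.8,0,0,0]
    - [0,0,0,-0.8,0,0,0]
    - [0,0,0,-0.8,0,0,0]
    - [0,0,0,-0.8,0,0,0]
    - [0,0,0,-0.8,0,0,0]
    - [0,0,0,-0.8,0,0,0]
    - [0,0,0,-0.6,0,0,0]
    - [0,0,0,-0.3,0,0,0]
    - [0,0,0,-0.2,0,0,0]
    - [0,0,0,-0.2,0,0,0]
    - [0,0,0,0,0,0,0]
    - [0,0,0,0,0,0,0]

```text
clock: 10.88
eef_pos: [416.4, 284.2, -4.4]
tool_rot: [2.295, 1.57, 0.706]
force: [0.3, -1.5, -2.2]
width: 16.9
```

```bash
python3 - <<'E'
from h import *
s=ctrl.read_state(); print(tool(s).round(3),s["clock"],s["force"],s["torque"],s["width"])
b=ctrl.get_image("scene")[100:320,200:440]
cv2.imwrite("pics/s12.png",cv2.resize(b,None,fx=2.7,fy=2.7,interpolation=cv2.INTER_CUBIC))
E
```

```text
[[ 0.00000e+00  1.00000e+00 -1.90000e-02  4.16414e+02]
 [ 0.00000e+00 -1.90000e-02 -1.00000e+00  2.84185e+02]
 [-1.00000e+00  0.00000e+00 -0.00000e+00 -4.38700e+00]
 [ 0.00000e+00  0.00000e+00  0.00000e+00  1.00000e+00]] 10.8833 [ 0.30648081 -1.54396225 -2.23740936] [-0.01279553 -0.01101852  0.02424879] 16.943347083832744
```

View pics/s12.png

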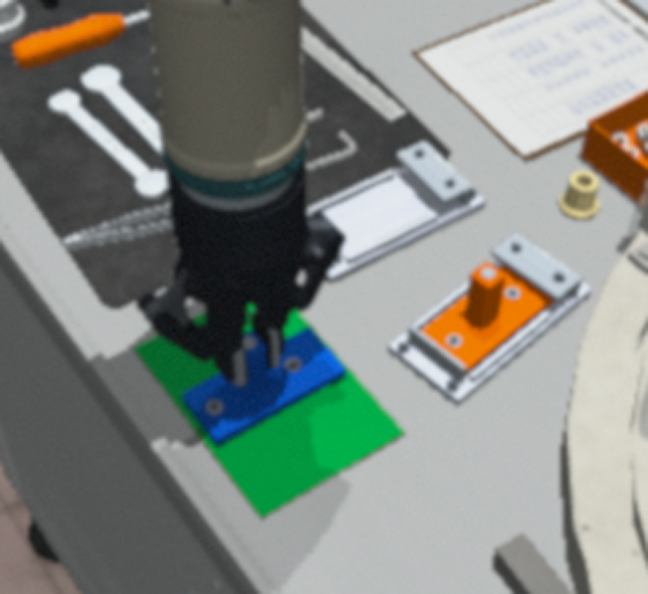

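It's nearly down and still carrying its weight, so I'll lower it in fine steps until contact.

Call:
arm_command:
  series:
    - [0,0,0,-0.08,0,0,0]
    - [0,0,0,-0.08,0,0,0]
    - [0,0,0,-0.08,0,0,0]
    - [0,0,0,0,0,0,0]
    - [0,0,0,0,0,0,0]

```text
clock: 11.35
eef_pos: [416.3, 284.1, -6.9]
tool_rot: [2.383, 1.57, 0.793]
force: [0.9, 0.2, -1.5]
width: 16.9
```

Call:
arm_command:
  series:
    - [0,0,0,-0.08,0,0,0]
    - [0,0,0,0,0,0,0]
    - [0,0,0,0,0,0,0]

```text
clock: 11.6
eef_pos: [416.3, 284.2, -7.0]
tool_rot: [2.803, 1.57, 1.214]
force: [-1.7, -0.8, 7.9]
width: 17.0
```

It's in contact, with 7.9 N upward. I'll open, then rise straight up.

Call:
arm_command:
  series:
    - [0,0,0,0.05,0,0,0]
    - [0.4,0,0,0,0,0,0]
    - [0.7,0,0,0,0,0,0]
    - [1,0,0,0,0,0,0]
    - [1,0,0,0,0,0,0]
    - [1,0,0,0,0,0,0]
    - [1,0,0,0,0,0,0]
    - [1,0,0,0,0,0,0]
    - [1,0,0,0,0,0,0]
    - [1,0,0,0,0,0,0]

```text
clock: 12.43
eef_pos: [416.3, 284.1, -7.3]
tool_rot: [2.428, 1.571, 0.838]
force: [0.1, -0.3, -0.6]
width: 85.5
```

```bash
python3 - <<'E'
from h import *
s=ctrl.read_state(); im=ctrl.get_image("wrist"); cv2.imwrite("pics/w13.png",im); print(s["eef_pos"],s["clock"],s["force"],s["width"])
E
```

```text
[416.26939347 284.05526381  -7.29467077] 12.4333 [ 0.08537082 -0.25144484 -0.59093964] 85.46723998960348
```

View pics/w13.png

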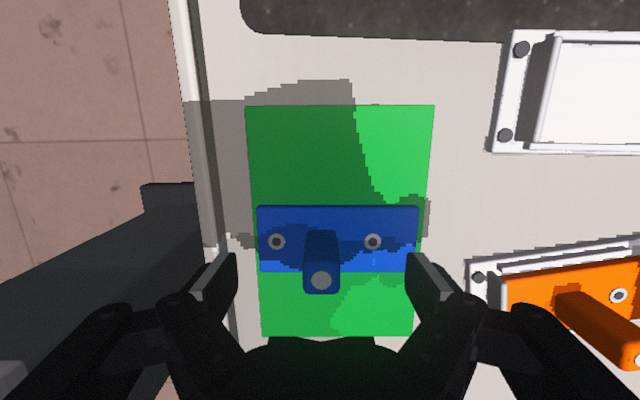

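The plate lies flat with its edges at columns 257–419, and the fingers are clear of the post. I'll retreat upward and verify.

Call:
arm_command:
  series:
    - [1,0,0,0.8,0,0,0]
    - [1,0,0,1.5,0,0,0]
    - [1,0,0,2,0,0,0]
    - [1,0,0,2,0,0,0]
    - [1,0,0,2,0,0,0]
    - [1,0,0,2,0,0,0]
    - [1,0,0,2,0,0,0]
    - [1,0,0,2,0,0,0]
    - [1,0,0,2,0,0,0]
    - [1,0,0,2,0,0,0]
    - [1,0,0,0,0,0,0]
    - [1,0,0,0,0,0,0]
    - [1,0,0,0,0,0,0]

```text
clock: 13.57
eef_pos: [415.6, 283.9, 175.5]
tool_rot: [-1.34, 1.57, -2.929]
force: [-0.1, 0.8, -0.2]
width: 85.4
```

```bash
python3 - <<'E'
from h import *
s=ctrl.read_state(); im=ctrl.get_image("wrist"); T=wristT(s); cv2.imwrite("pics/w14.png",im); print(s["eef_pos"],s["clock"],s["force"])
np.save("w14.npy",T)
b=ctrl.get_image("scene"); cv2.imwrite("pics/s14f.png",b)
cv2.imwrite("pics/s14.png",cv2.resize(b[100:320,200:440],None,fx=2.7,fy=2.7,interpolation=cv2.INTER_CUBIC))
E
```

```text
[415.63951117 283.85702847 175.51347478] 13.5667 [-0.0856683   0.75814106 -0.18329041]
```

View pics/w14.png

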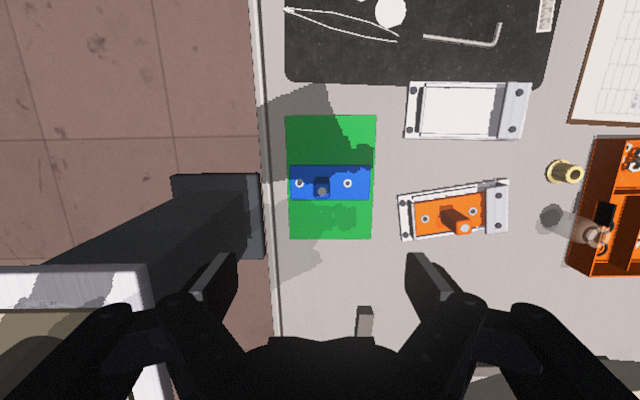

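View pics/s14.png

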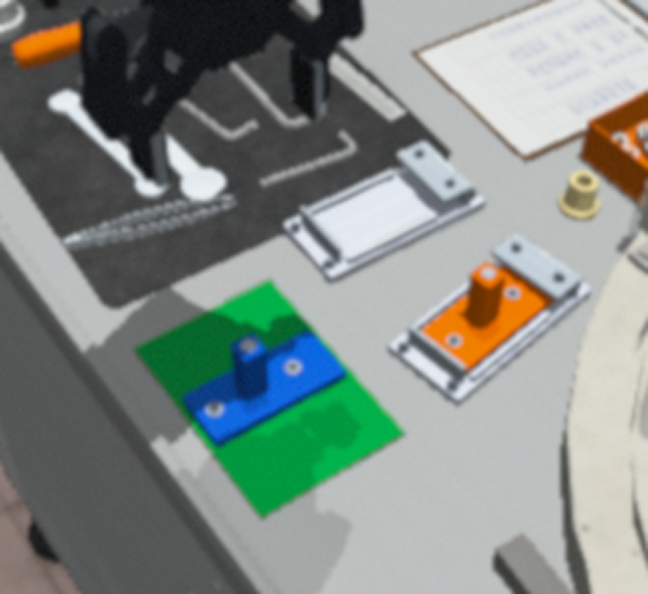

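```bash
python3 - <<'E'
from h import *
T=np.load("w14.npy")
m=np.mean([onz("wrist",*p,3,T) for p in((285,115),(377,115),(371,239),(289,239))],0)
p=np.mean([onz("wrist",*p,11,T) for p in((289,165),(371,165),(369,200),(291,200))],0)
sc=lambda L,z:np.mean([onz("scene",200+u/2.7,100+v/2.7,z) for u,v in L],0)
print(m,p,p-m)
ms=sc(((137,350),(265,516),(402,434),(270,281)),3);ps=sc(((183,400),(220,441),(345,372),(308,336)),11);print(ms,ps,ps-ms)
a=cv2.imread("pics/scene0.png").astype(int);b=cv2.imread("pics/s14f.png").astype(int)
for i in(a,b):
    k=(i[...,2]>180)&(i[...,0]<70)&(i[...,1]<170);k[:195]=0;k[245:]=0;k[:,:350]=0;k[:,415:]=0;y,x=np.nonzero(k);print(x.mean(),y.mean(),len(x))
E
```

```text
[427.38714784 286.16252808   3.        ] [426.55135427 285.23618743  11.        ] [-0.83579356 -0.92634065  8.        ]
[426.4404689 282.8735148   3.       ] [424.24900635 280.99094492  11.        ] [-2.19146256 -1.88256989  8.        ]
379.4769230769231 218.73653846153846 520
379.76296296296294 218.48518518518517 540
```

The two views put the plate about 1 and 3 mm from the mat's centre, and the orange plate hasn't moved. Handing in.

```bash
python3 -c "
from cell import ctrl
print(ctrl.finish_job())"
```

```text
the job is handed in; nothing more can be done
None
```

The blue plate is lying flat, post up, on the green mat, and I handed the job in at about 13.6 s of the 40 s allowed. I gripped the post, tilted the plate back 15° under the keeper and drew it out about 35 mm. I then lifted it, levelled it and set it down slowly; the contact force was about 8 N.

**Last checks**
- **Position:** the plate's centre is about 1 mm from the mat's centre in the wrist view and about 3 mm in the scene view.
- **Orange plate:** it moved less than half a pixel in the scene camera, so it is still in its dock.
- **Gripper:** it is open and well clear above the plate, and the force reads about zero.

**What failed or disagreed**
- **First grasp missed:** the fingers closed just above the post without touching it. The cameras showed the shut fingertips about 36 mm behind the reported TCP. I went that much deeper and the second grasp held.
- **Camera disagreement:** the top and scene cameras differed by about 6 mm on where the mat was at the start. The later views agreed to within about 4 mm.

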